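Slide a gel frame out over the chute edge

TASK

Slide the yellow round gel frame across the zinc counter to the edge with the chute, until it sticks out 35 mm past that edge, centred over the chute mouth, and leave it lying flat there, ready to be tipped down. Only push it with the fingertips: do not grip it, lift it or let it drop, and do not disturb the black frame, the canister, the red color segment or the safety clip.

Things in the scene. Friction and masses are not known exactly. Their poses are not given: they have to be found in the camera images.
- counter: Fixed zinc-topped counter, 360 mm (its x) by 420 mm (its y), top 100 mm above the work surface. Origin at the centre of its underside, x and y along its sides, z up. An angled steel chute, 136 mm wide, leaves the middle of its -y edge and drops to a green bin; the chute with its side walls lies at least 7 mm below the counter top everywhere.
- chute_mouth (a point): Point on the counter's top edge (top surface, z = 100 mm) in the middle of its -y side, above the middle of the chute's mouth. Axes as the counter's: x runs along this edge, -y points straight out over the chute.
- yellow_frame: Loose yellow painted steel gel frame to be slid: a flat ring, 100 mm outer diameter, open hole of 72 mm diameter, 6 mm thick, about 0.16 kg (varies). Lies flat on the counter. Origin at the centre of its underside, z up. A closed pair of fingertips fits into the hole with room to spare and can push the ring from inside. It sticks out 35 mm when its centre is 15 mm inside the edge (chute_mouth y = +15 mm); it tips over if its centre passes the edge.
- black_frame: Loose black gel frame of the same shape and size, to be left alone. Origin at the centre of its underside. It and the yellow frame lie side by side about 140 mm apart along the counter's x, either one on either side, at differing distances from the edge.
- canister: Loose dented tin screw-top canister, 70 mm diameter, 100 mm high with its cap, to be left alone. Origin at the centre of its underside.
- color_segment: Loose red plastic color wheel segment, about 65 by 60 mm, 6 mm thick, to be left alone. Origin on its underside near the middle.
- safety_clip: Loose chrome safety clip, a closed loop of 7 mm bar, 67 by 37 mm, lying flat, to be left alone. Origin at the centre of its underside.
Things that resemble listed ones, but are neither listed nor needed, are in the scene too. Of the things like the yellow_frame, leave any that is white; of the rest the smaller one is meant.

How it is judged:
By the outcome, as a careful person would: the job done as asked, in the order asked, and still so for the second after the job is handed in, with the robot touching nothing.
It also fails if it takes over 64 s, if anything falls off the work surface, if the arm or the gripper's body presses on something with over 40 N, if the wrist force passes 120 N, or if a joint passes its speed limit or range.

ROBOT

A 7-joint arm with a two-finger parallel gripper is mounted at the origin on the work surface. World frame = base frame: x ahead of the robot, y to its left, z up, the work surface at z = 0. Lengths are in m, angles in rad, forces in N, time in s.
With the tool pointing down it reaches from about 0.4 to 0.875 m from the base axis. Payload 19.3 kg.
Tool frame: the origin (TCP) lies between the finger pads; the fingertips stand 17 mm ahead of it and the grasp point (between the pads) lies 2 mm behind it (bot.tips_ahead is the z of the fingertips in the tool frame, in m); z points along the fingers, y is the direction in which the jaws open and shut (so a half turn about z gives the same grasp; the last joint's range is limited). The gripper opens to 85 mm and grips with 20 to 120 N. Pads are 22 mm wide; open, the fingers measure 114 mm over their backs; the gripper's body (76 mm by 85 mm) begins 54 mm behind the grasp point. The pads swing forward as they close: fully open they stand 13 mm farther back than shut.
Start: joints at [1.106, 0.521, -0.036, 1.599, 0.021, 1.021, -0.113], TCP at [0.24, -0.577, 0.248] pointing down, gripper open.
Joint ranges: [-2.91, 2.91], [-0.3, 2.13], [-1.5, 1.42], [0.17, 2.43], [-1.26, 4.41], [0.16, 1.93], [-2.52, 2.52]. Speed limits (rad/s): [1.89, 1.89, 2.39, 2.39, 3.01, 3.01, 3.01].

INTERFACE

Orientations are given as [roll, pitch, yaw] about the fixed x, y, z axes, in that order (R = Rz(yaw) Ry(pitch) Rx(roll)).
In Python, from workcell import telemetry, cams, job, bot gives the robot as it stands.
- The arm moves only by the tool arm_command, never from a script. Its argument "deltas" is a list of rows, each a list of 7 numbers: the opening, from -1 (shut) to 1 (fully open), so that 0 is half open, then the shift along the tool's x, y, z normalised to -1 to 1, where 1 is 150 mm, then the turn, a rotation vector about the tool's x, y, z normalised to -1 to 1, where 1 is 45 degrees. In form: [[hand, tx, ty, tz, rx, ry, rz], ...]. A call has 1 to 8 rows; each row is the pose to reach, as a shift and turn from the pose commanded when the call began, along the tool's axes at that moment; what a row does not reach only later rows make up. A row lasts 1/8 s, in which the tool goes at most 62.5 mm and 10.7 degrees, less where a joint would pass 70% of its speed; a pose out of reach is approached as far as the arm can. A call with a number of a shift or a turn outside -1 to 1 is refused whole. A call with a gripper value outside its range is refused whole. The fingers move at their own pace and stop on an object; "newtons" is the grip in N (left out, the last holds). Time passes only in rows, so rows that repeat a pose let the fingers close. It gives the time, the measured TCP pose, the force and the opening at its end, in the units of the state.
- telemetry.observe(): the state, without advancing time (a new reading comes with each control period).
- cams.grab_frame(name): name is "side" or "top"; returns the picture (400x640x3 uint8, blue, green, red); there is no depth.
- cams.get_calibration(name): a dict with "fx", "fy", "cx", "cy" (pixels), "k1" (the pictures are not rectified: a ray, as slopes to the right and down, at radius r is drawn at 1 + k1 r^2 times it, then the intrinsics apply), "R" (3x3) and "t" (3): a world point X has camera coordinates R X + t. Camera axes: x right, y down, z forward; pixel columns grow to the right and rows downward; lengths in m; the calibration is good to about 2 mm. A picture is of the moment at which its call begins. get_calibration takes no time and is no camera call.
- job.job_done(): hands the job in, once; it reports no verdict.
The state is a dict: "clock": time; "qpos": joint angles; "qd": joint speeds; "joint_efforts": joint torques, N m; "position": TCP position; "tool_rot": TCP orientation; "force": force on the tool from outside, world axes, zero at the start; "moment": the same for the moment, N m; "grip_width": finger opening in m.
Only numpy, scipy, OpenCV 4.12 (cv2) and the standard library are available. Lean on these libraries where they do the work, as an engineer would, in place of code of your own. Each camera call takes 0.05 s, during which the arm holds its last target.

## Working session

There is one attempt and no reset: what is moved stays moved. The work goes in short steps, Python scripts to look and compute and a tool call to move; the robot and the scene stay as the last step left them, time stands still between calls to the robot, and variables do not carry over. Pictures are saved under pics/ and viewed, and the job is handed in when it is done.

Besides the shell and the picture viewer there is one more tool, called after "Emit:" in YAML: its name, and indented under it one key for each argument. arm_command: Moves the arm, as the interface text tells. Its arguments: {"type":"object","properties":{"deltas":{"type":"array","items":{"type":"array","items":{"type":"number"}}},"newtons":{"type":"number"}},"required":["deltas"]}

```bash
mkdir -p pics; python3 - <<'E'
from workcell import telemetry,cams,job,bot
import cv2
for n in("side","top"):
    cv2.imwrite(f"pics/{n}0.png",cams.grab_frame(n)); print(n,cams.get_calibration(n))
print(telemetry.observe(),bot.tips_ahead)
E
```

```text
side {'fx': 405.9180005066403, 'fy': 405.9180005066403, 'cx': 319.3629312125398, 'cy': 203.86611333859074, 'k1': -0.10465283170068768, 'R': array([[-0.98309543, -0.18309114, -0.00100694],
       [-0.13388798,  0.72263196, -0.67814235],
       [ 0.12488951, -0.66654383, -0.73492988]]), 't': array([0.6379415 , 0.04592007, 0.84056638])}
top {'fx': 492.99673675832634, 'fy': 492.99673675832634, 'cx': 325.2251513553978, 'cy': 198.41490849979397, 'k1': -0.06599842179465712, 'R': array([[-0.02139275, -0.99974256,  0.00756032],
       [-0.99800033,  0.02090436, -0.05965198],
       [ 0.05947858, -0.00882132, -0.9981906 ]]), 't': array([0.11653672, 0.63976065, 1.20388045])}
{'clock': 0.1, 'qpos': array([ 1.10579838,  0.5219535 , -0.03630404,  1.59992008,  0.02119967,
        1.02107847, -0.11281244]), 'qd': array([ 0.00014036, -0.0015579 ,  0.00145299, -0.00189105, -0.00012278,
       -0.00048381, -0.00100294]), 'joint_efforts': array([ 4.95678862e-03, -9.28502584e+01,  1.98470235e+00, -3.70536160e+01,
        1.81553350e-02,  5.35967920e-03,  1.42529434e-04]), 'position': array([ 0.24024654, -0.5766953 ,  0.24779517]), 'tool_rot': array([-3.14062123e+00,  7.77658011e-05,  3.94753560e-01]), 'force': array([-0.6966317 , -0.20549217,  0.8986079 ]), 'moment': array([ 0.03645221,  0.02771075, -0.01819661]), 'grip_width': 0.08553355892159428} 0.017
```

View pics/top0.png

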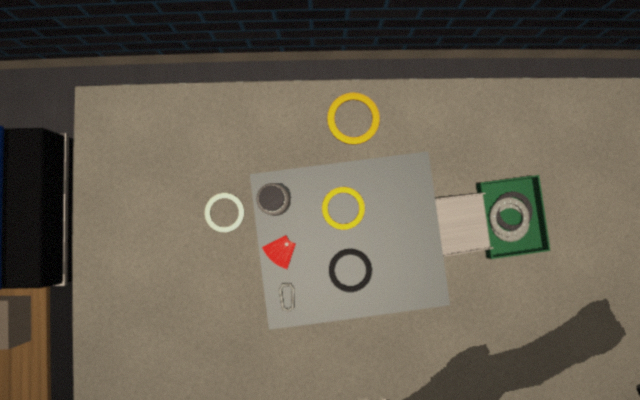

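View pics/side0.png

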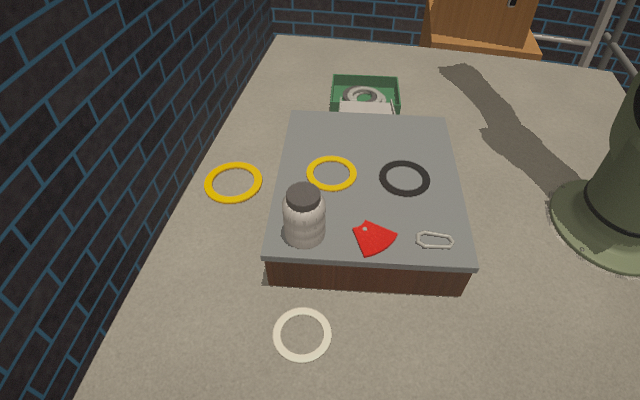

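Both views show three rings like the target. In the top view they are yellow on the counter (344,208), a larger yellow on the floor (354,118) and white (224,212). I choose the one on the counter: it is the smaller yellow and lies beside the black frame (350,270). I'll check it in a crop and get the counter corners.

```bash
cat > h.py <<'E'
from workcell import telemetry,cams,job,bot
import cv2,numpy as np
def cal(n):
    c=cams.get_calibration(n); K=np.array([[c['fx'],0,c['cx']],[0,c['fy'],c['cy']],[0,0,1]]); return c,K,np.array([c['k1'],0,0,0,0.])
def ray(n,p):
    c,K,D=cal(n); u=cv2.undistortPoints(np.array(p,float).reshape(-1,1,2),K,D).reshape(-1,2)
    d=np.c_[u,np.ones(len(u))]@c['R']; return -c['R'].T@c['t'],d
def onz(n,p,z):
    o,d=ray(n,p); return (o+d*((z-o[2])/d[:,2])[:,None])[:,:2]
def tri(a,b):
    (o1,d1),(o2,d2)=ray('top',a),ray('side',b); r=[]
    for x,y in zip(d1,d2):
        s=np.linalg.lstsq(np.c_[x,-y],o2-o1,rcond=None)[0]; p,q=o1+s[0]*x,o2+s[1]*y; r.append(np.r_[(p+q)/2,np.linalg.norm(p-q)])
    return np.array(r)
def proj(n,X):
    c,K,D=cal(n); return cv2.projectPoints(np.array(X,float).reshape(-1,1,3),cv2.Rodrigues(c['R'])[0],c['t'],K,D)[0].reshape(-1,2)
def yellow(im,box):
    x0,y0,x1,y1=box; h=cv2.cvtColor(im,cv2.COLOR_BGR2HSV)
    m=cv2.inRange(h,(20,120,80),(35,255,255)); k=np.zeros_like(m); k[y0:y1,x0:x1]=m[y0:y1,x0:x1]
    cs=cv2.findContours(k,cv2.RETR_EXTERNAL,cv2.CHAIN_APPROX_NONE)[0]; return max(cs,key=len).reshape(-1,2).astype(float)
def circ(n,im,box,z):
    P=onz(n,yellow(im,box),z); A=np.c_[2*P,np.ones(len(P))]; s=np.linalg.lstsq(A,(P**2).sum(1),rcond=None)[0]
    return s[0],s[1],np.sqrt(s[2]+s[0]**2+s[1]**2)
E
python3 - <<'E'
from h import *
t=cv2.imread('pics/top0.png');s=cv2.imread('pics/side0.png')
cv2.imwrite('pics/tc.png',cv2.resize(t[140:340,240:500],None,fx=3,fy=3,interpolation=cv2.INTER_CUBIC))
cv2.imwrite('pics/sc.png',cv2.resize(s[95:275,255:485],None,fx=3,fy=3,interpolation=cv2.INTER_CUBIC))
print(circ('top',t,(310,175,375,240),.106),circ('side',s,(295,145,365,200),.106),circ('top',t,(320,85,390,150),.006))
E
```

```text
(np.float64(0.6143446823014967), np.float64(0.06352861978350915), np.float64(0.04878858100804294)) (np.float64(0.6135373354036184), np.float64(0.06361973421347639), np.float64(0.049235213538198506)) (np.float64(0.8459664209127626), np.float64(0.02808335103811177), np.float64(0.06666378873613324))
```

View pics/tc.png

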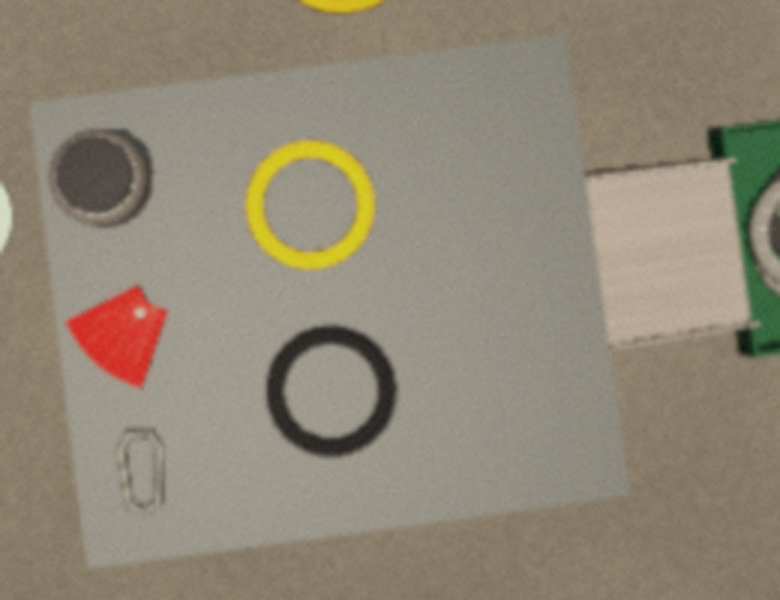

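View pics/sc.png

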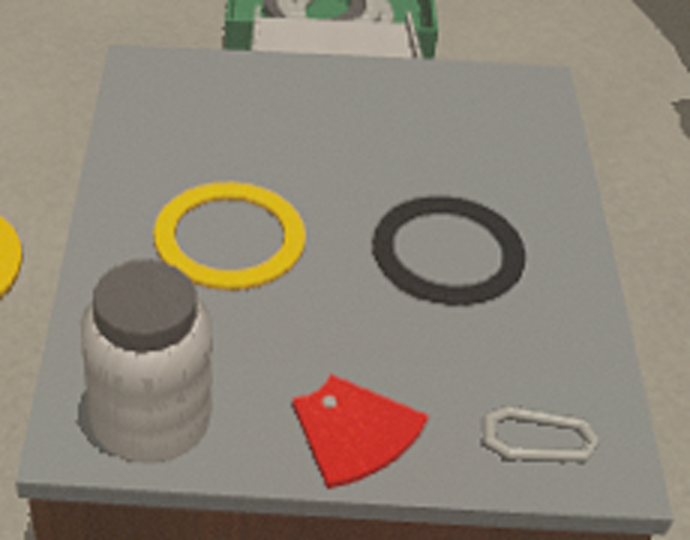

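The crop confirms the choice: this ring is 98 mm across by measurement, against 133 mm for the floor ring. In the top crop the counter corners are at (31,102), (568,36), (629,494) and (89,567). In the side crop they are at (18,485), (110,46), (571,68) and (671,521).

```bash
cat >> h.py <<'E'
def fitcounter(C):
    # C: corners world xy for counter (+x+y),(+x-y),(-x-y),(-x+y)
    M=np.array([[.18,.21],[.18,-.21],[-.18,-.21],[-.18,.21]]); mc=C.mean(0); U,S,V=np.linalg.svd((M).T@(C-mc)); R=(U@V).T
    return mc,np.arctan2(R[1,0],R[0,0]),C-(mc+M@R.T)
E
python3 - <<'E'
from h import *
a=(np.array([[31,102],[568,36],[629,494],[89,567]])+.5)/3-.5+[240,140]
b=(np.array([[18,485],[110,46],[571,68],[671,521]])+.5)/3-.5+[255,95]
print(tri(a,b).round(4))
cs=[]
for n,p in(('top',a),('side',b)):
    C=onz(n,p,.1); mc,th,res=fitcounter(C); cs.append((mc,th)); print(n,mc,np.degrees(th),(res*1e3).round(1).tolist())
    R=np.array([[np.cos(th),-np.sin(th)],[np.sin(th),np.cos(th)]]); print('mouth',mc+R@[0,-.21],'goal',mc+R@[0,-.195], 'ring in mouth frame',R.T@(np.array([.614,.0636])-mc)+[0,.21])
# yellow height
y1=yellow(cv2.imread('pics/top0.png'),(310,175,375,240));y2=yellow(cv2.imread('pics/side0.png'),(295,145,365,200))
f=lambda y:cv2.fitEllipse(y.astype(np.float32))[0]
print('ring c',tri([f(y1)],[f(y2)]))
k=(np.array([[331,390]])+.5)/3-.5+[240,140];print('black',onz('top',k,.106))
E
```

```text
[[ 0.6976  0.2773  0.097   0.0025]
 [ 0.7424 -0.1418  0.0979  0.0008]
 [ 0.3852 -0.177   0.1009  0.003 ]
 [ 0.3404  0.2382  0.0989  0.0013]]
top [0.54201698 0.04911919] 6.03878202866349 [[-0.5, 0.3], [-1.4, -0.6], [1.5, 1.4], [0.4, -1.0]]
mouth [ 0.56410932 -0.15971551] goal [ 0.5625313  -0.14479874] ring in mouth frame [0.07310698 0.21682773]
side [0.54025763 0.05021721] 6.233281496400306 [[-0.9, 0.6], [-0.0, 0.1], [-0.7, -0.3], [1.6, -0.4]]
mouth [ 0.56305876 -0.15854128] goal [ 0.56143011 -0.14362996] ring in mouth frame [0.07475947 0.21529696]
ring c [[0.61390775 0.0634189  0.10380022 0.00082083]]
black [[0.472488   0.05058358]]
```

The views agree: ring centre (0.614, 0.0635) and goal centre about (0.562, −0.144), with the counter turned 6.1°. The plan is to put shut fingers in the hole and tow the ring along a near-straight line. First I travel at the present height, with the jaws shutting.

Emit:
arm_command:
  deltas:
    - [-1,0.3,-0.22,0,0,0,0]
    - [-1,0.66,-0.5,0,0,0,0]
    - [-1,0.98,-0.745,0,0,0,0]
    - [-1,0.98,-0.745,0,0,0,0]

```text
clock: 0.6
position: [0.3356, -0.4135, 0.2484]
tool_rot: [-3.141, -0.001, 0.401]
force: [-1.2, -0.8, 0.3]
grip_width: 0.0122
```

Emit:
arm_command:
  deltas:
    - [-1,0.3,-0.22,0,0,0,0]
    - [-1,0.66,-0.5,0,0,0,0]
    - [-1,0.98,-0.745,0,0,0,0]
    - [-1,0.98,-0.745,0,0,0,0]

```text
clock: 1.1
position: [0.4277, -0.2542, 0.2483]
tool_rot: [-3.141, -0.001, 0.4]
force: [-0.3, -1.5, -0.1]
grip_width: 0.0003
```

Emit:
arm_command:
  deltas:
    - [-1,0.3,-0.22,0,0,0,0]
    - [-1,0.66,-0.5,0,0,0,0]
    - [-1,0.98,-0.745,0,0,0,0]
    - [-1,0.98,-0.745,0,0,0,0]

```text
clock: 1.6
position: [0.5201, -0.0945, 0.248]
tool_rot: [-3.14, -0.001, 0.4]
force: [-0.9, -0.8, -0.2]
grip_width: -0.0001
```

Emit:
arm_command:
  deltas:
    - [-1,0.3,-0.22,0,0,0,0.2]
    - [-1,0.66,-0.5,0,0,0,0.4]
    - [-1,0.98,-0.745,0,0,0,0.6]
    - [-1,0.98,-0.745,0,0,0,0.815]
    - [-1,0.98,-0.745,0,0,0,0.815]

```text
clock: 2.22
position: [0.6113, 0.0608, 0.2478]
tool_rot: [3.14, 0.001, -0.245]
force: [-0.3, -1.0, -0.4]
grip_width: 0.0002
```

Emit:
arm_command:
  deltas:
    - [-1,0,0,0.25,0,0,0]
    - [-1,0,0,0.5,0,0,0]
    - [-1,0,0,0.65,0,0,0]
    - [-1,0,0,0.7,0,0,0]
    - [-1,0,0,0.7,0,0,0]

```text
clock: 2.85
position: [0.6113, 0.0607, 0.1436]
tool_rot: [3.141, -0.0, -0.245]
force: [0.7, -0.6, -0.5]
grip_width: 0.0002
```

```bash
python3 - <<'E'
from h import *
o=telemetry.observe(); print(o['position'],o['force'])
s=cams.grab_frame('side');t=cams.grab_frame('top')
a=cv2.resize(s[95:275,255:455],None,fx=2,fy=2,interpolation=cv2.INTER_CUBIC);b=cv2.resize(t[140:320,260:460],None,fx=2,fy=2,interpolation=cv2.INTER_CUBIC)
cv2.imwrite('pics/d1.png',np.hstack([a,b]))
E
```

```text
[0.6113283  0.06073447 0.14361565] [ 0.66148147 -0.5563543  -0.47353299]
```

View pics/d1.png

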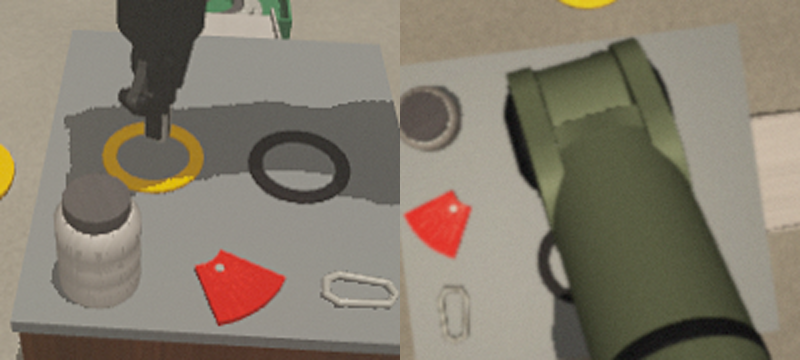

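In the side view the shut fingertips, at crop pixel (157,140), stand over the hole, still about 25 mm up. The arm covers the top view, so I'll track with the side camera. Next I lower the tips to about 2.5 mm above the counter.

Emit:
arm_command:
  deltas:
    - [-1,0,0,0.08,0,0,0]
    - [-1,0,0,0.14,0,0,0]
    - [-1,0,0,0.16,0,0,0]
    - [-1,0,0,0.16,0,0,0]

```text
clock: 3.45
position: [0.6111, 0.0619, 0.119]
tool_rot: [3.141, 0.0, -0.245]
force: [-0.3, 0.2, -0.2]
grip_width: -0.0001
```

```bash
python3 - <<'E'
from h import *
o=telemetry.observe(); print(o['position'],o['force'])
s=cams.grab_frame('side')
cv2.imwrite('pics/d2.png',cv2.resize(s[95:255,275:475],None,fx=4,fy=4,interpolation=cv2.INTER_CUBIC))
E
```

```text
[0.61112427 0.0618601  0.11901488] [-0.30102141  0.19552595 -0.21011282]
```

View pics/d2.png

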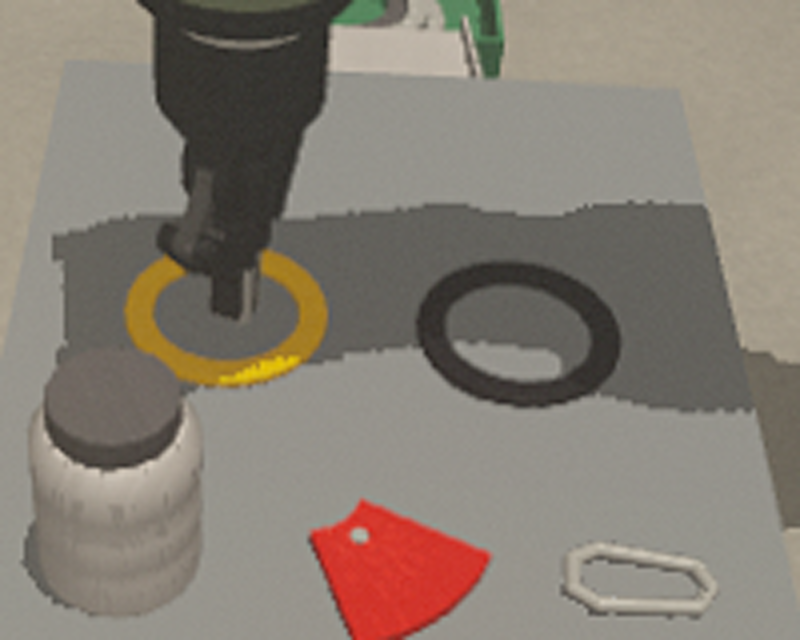

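The tips are in the hole, at crop pixel (235,318), with no contact force. I push along tool y, which points at the goal.

Emit:
arm_command:
  deltas:
    - [-1,0,0.06,0,0,0,0]
    - [-1,0,0.13,0,0,0,0]
    - [-1,0,0.2,0,0,0,0]
    - [-1,0,0.27,0,0,0,0]
    - [-1,0,0.34,0,0,0,0]
    - [-1,0,0.41,0,0,0,0]
    - [-1,0,0.47,0,0,0,0]
    - [-1,0,0.5,0,0,0,0]

```text
clock: 4.5
position: [0.5929, -0.0116, 0.1193]
tool_rot: [3.142, -0.0, -0.246]
force: [1.1, 1.5, 1.0]
grip_width: 0.0002
```

```bash
python3 - <<'E'
from h import *
o=telemetry.observe(); print(o['position'],o['force'])
s=cams.grab_frame('side')
cv2.imwrite('pics/d3.png',cv2.resize(s[75:235,275:475],None,fx=4,fy=4,interpolation=cv2.INTER_CUBIC))
E
```

```text
[ 0.59291126 -0.01156005  0.11930924] [1.12532884 1.51855474 1.01201411]
```

View pics/d3.png

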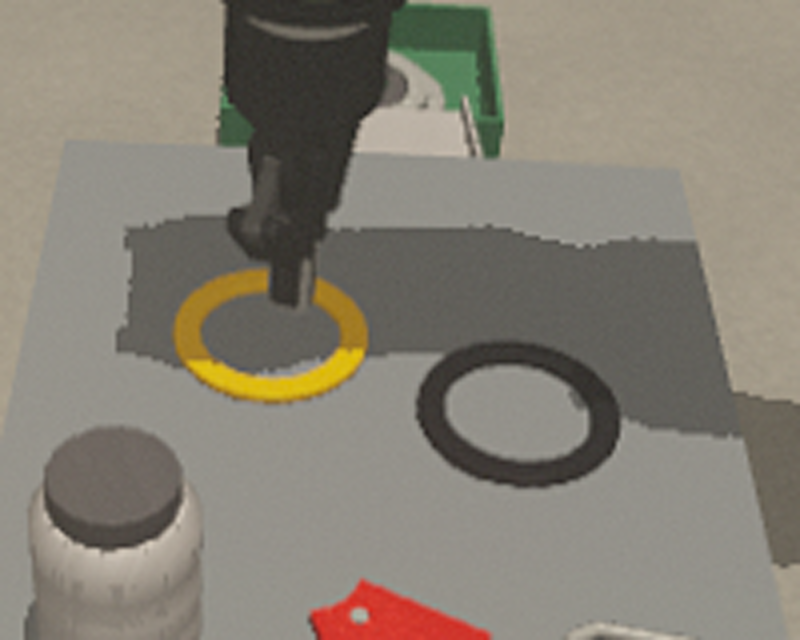

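The ring follows cleanly; its centre is near crop pixel (272,333). I'll add a robust fixed-radius fit that copes with the finger's occlusion.

```bash
cat >> h.py <<'E'
from scipy.optimize import least_squares
MC=np.array([.5411,.0497]); TH=np.radians(6.13)
RM=np.array([[np.cos(TH),-np.sin(TH)],[np.sin(TH),np.cos(TH)]])
def ring(n,im,guess,z=.106,r=.0492):
    h=cv2.cvtColor(im,cv2.COLOR_BGR2HSV); m=cv2.inRange(h,(18,110,50),(38,255,255))
    v,u=np.nonzero(m); P=onz(n,np.c_[u,v],z); k=np.linalg.norm(P-guess,axis=1)<.062
    q=np.zeros_like(m); q[v[k],u[k]]=255
    c=np.vstack(cv2.findContours(q,cv2.RETR_LIST,cv2.CHAIN_APPROX_NONE)[0]).reshape(-1,2).astype(float)
    P=onz(n,c,z); g=np.array(guess,float)
    for _ in range(6):
        d=np.linalg.norm(P-g,axis=1); Q=P[abs(d-r)<.006]
        g=least_squares(lambda g:np.linalg.norm(Q-g,axis=1)-r,g,loss='soft_l1',f_scale=.0007).x
    rs=np.linalg.norm(Q-g,axis=1)-r
    return g,len(Q),np.abs(rs).mean()
def mouth(p): return RM.T@(np.array(p)-MC)+[0,.21]
def world(p): return MC+RM@(np.array(p)-[0,.21])
E
python3 - <<'E'
from h import *
s0=cv2.imread('pics/side0.png');t0=cv2.imread('pics/top0.png')
for n,i in(('side',s0),('top',t0)):print(n,ring(n,i,(.614,.0635)))
s=cams.grab_frame('side'); o=telemetry.observe()['position'][:2]
r=ring('side',s,(.597,.013)); print(r,mouth(r[0])*1e3,'tool',mouth(o)*1e3,'tool-ring',(o-r[0])*1e3,'goal',world([0,.015]))
E
```

```text
side (array([0.61337389, 0.06390308]), 123, np.float64(0.0008517060847885033))
top (array([0.61430962, 0.06339926]), 122, np.float64(0.0005366459084678962))
(array([0.59836474, 0.01684066]), 109, np.float64(0.0011272001943380362)) [ 53.42843602 171.21354286] tool [ 44.97874905 143.62742219] tool-ring [ -5.45559771 -28.33068508] goal [ 0.56192301 -0.14418502]
```

Emit:
arm_command:
  deltas:
    - [-1,0,0.05,0,0,0,0]
    - [-1,0,0.12,0,0,0,0]
    - [-1,0,0.19,0,0,0,0]
    - [-1,0,0.26,0,0,0,0]
    - [-1,0.005,0.33,0,0,0,0]
    - [-1,0.005,0.4,0,0,0,0]
    - [-1,0.01,0.46,0,0,0,0]
    - [-1,0.01,0.5,0,0,0,0]

```text
clock: 5.6
position: [0.5762, -0.0847, 0.1193]
tool_rot: [3.142, -0.0, -0.246]
force: [0.7, 0.9, -0.6]
grip_width: 0.0001
```

Emit:
arm_command:
  deltas:
    - [-1,0,0.04,0,0,0,0]
    - [-1,0,0.1,0,0,0,0]
    - [-1,0,0.16,0,0,0,0]
    - [-1,0,0.22,0,0,0,0]
    - [-1,0,0.28,0,0,0,0]
    - [-1,0,0.31,0,0,0,0]
    - [-1,0,0.33,0,0,0,0]
    - [-1,0,0.33,0,0,0,0]

```text
clock: 6.6
position: [0.5642, -0.1322, 0.1193]
tool_rot: [3.142, -0.0, -0.245]
force: [0.1, 0.4, 0.6]
grip_width: -0.0
```

```bash
python3 - <<'E'
from h import *
S=telemetry.observe();o=S['position'][:2];print(S['position'],S['force'],S['tool_rot'])
s=cams.grab_frame('side')
r=ring('side',s,o+[.007,.028]); print(r,mouth(r[0])*1e3,'tool',mouth(o)*1e3,'tool-ring',(o-r[0])*1e3)
e=proj('side',[[*world([x,0]),.1] for x in(-.18,0,.18)]);print(e)
cv2.imwrite('pics/d4.png',cv2.resize(s[55:215,255:455],None,fx=4,fy=4,interpolation=cv2.INTER_CUBIC))
E
```

```text
[ 0.56423063 -0.13219845  0.11931001] [0.09545658 0.44037023 0.64728952] [ 3.14154205e+00 -3.96842138e-05 -2.45489509e-01]
(array([ 0.56967062, -0.10387853]), 96, np.float64(0.0009494235761170769)) [12.00741833 54.2487009 ] tool [ 3.57440197 26.67162078] tool-ring [ -5.43998781 -28.31991605]
[[444.53417147 117.30094744]
 [367.63591533 113.14429992]
 [291.218135   109.73557155]]
```

View pics/d4.png

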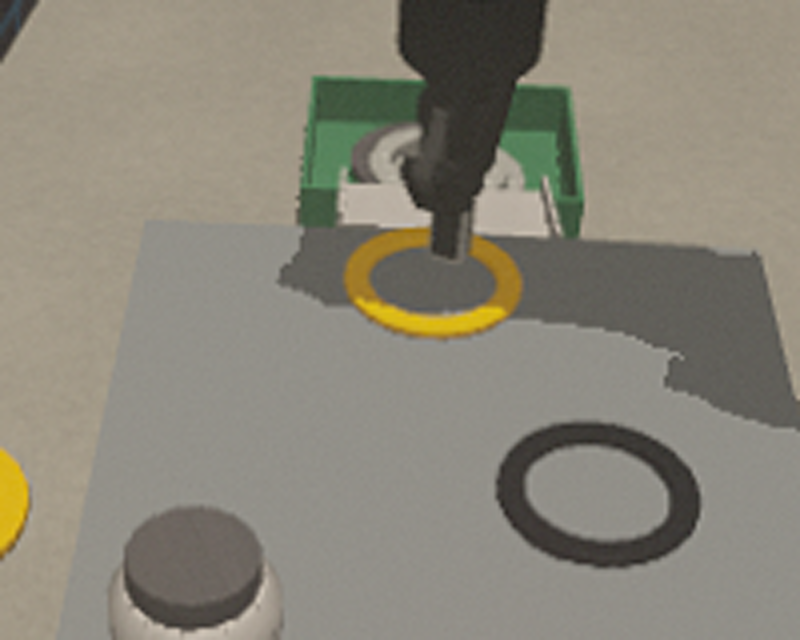

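The ring is 12 mm off in x, with its centre 54 mm inside the edge, and both corner contacts are steady. I'll continue 30 mm slowly, then look again.

Emit:
arm_command:
  deltas:
    - [-1,0,0.03,0,0,0,0]
    - [-1,0,0.07,0,0,0,0]
    - [-1,0.005,0.11,0,0,0,0]
    - [-1,0.01,0.15,0,0,0,0]
    - [-1,0.01,0.18,0,0,0,0]
    - [-1,0.01,0.2,0,0,0,0]
    - [-1,0.01,0.2,0,0,0,0]

```text
clock: 7.52
position: [0.5583, -0.1618, 0.1193]
tool_rot: [3.141, -0.0, -0.246]
force: [-0.2, 0.5, -0.2]
grip_width: 0.0
```

```bash
python3 - <<'E'
from h import *
S=telemetry.observe();o=S['position'][:2];print(S['position'],S['force'],S['tool_rot'])
s=cams.grab_frame('side');t=cams.grab_frame('top')
r=ring('side',s,o+[.007,.028]); print(r,mouth(r[0])*1e3,'tool',mouth(o)*1e3,'tool-ring',(o-r[0])*1e3)
a=cv2.resize(s[75:195,305:425],None,fx=3.3,fy=4,interpolation=cv2.INTER_CUBIC);b=cv2.resize(t[140:260,380:500],None,fx=3.3,fy=4,interpolation=cv2.INTER_CUBIC)
cv2.imwrite('pics/d5.png',np.hstack([a,b]))
E
```

```text
[ 0.55833875 -0.16180731  0.11930608] [-0.15625488  0.50414291 -0.16229297] [ 3.14145343e+00 -3.78012001e-05 -2.45586002e-01]
(array([ 0.56380701, -0.13356915]), 94, np.float64(0.0009727613602977358)) [ 3.00684028 25.35399443] tool [-5.44555842 -2.13878166] tool-ring [ -5.46826171 -28.23816381]
```

View pics/d5.png

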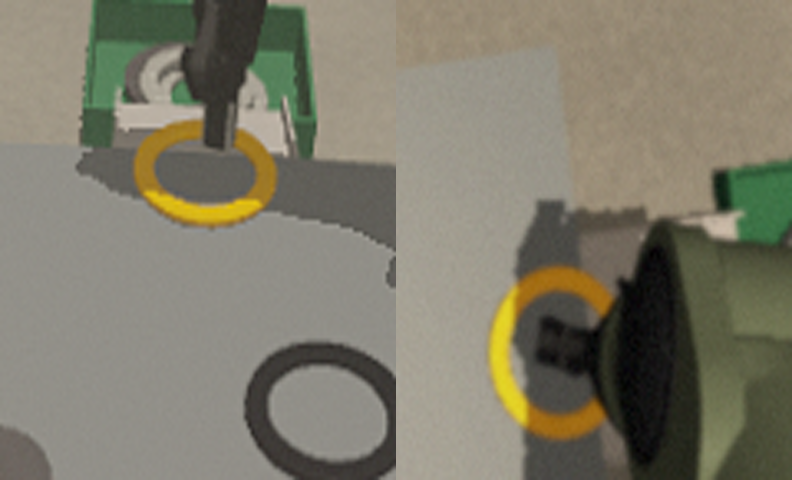

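The ring now overhangs by about 25 mm, and the top view shows its left half. I'll cross-check with that.

```bash
python3 - <<'E'
from h import *
t=cams.grab_frame('top')
r=ring('top',t,(.5638,-.1336)); print(r,mouth(r[0])*1e3)
e=proj('top',[[*world([x,0]),.1] for x in(-.18,0,.18)]);print(e)
E
```

```text
(array([ 0.56394769, -0.1339888 ]), 102, np.float64(0.0009340664958929862)) [ 3.10190025 24.92171555]
[[449.82038568 305.20681351]
 [439.18929548 227.76736639]
 [428.33286561 151.34261191]]
```

Emit:
arm_command:
  deltas:
    - [-1,0,0.015,0,0,0,0]
    - [-1,0.002,0.032,0,0,0,0]
    - [-1,0.004,0.048,0,0,0,0]
    - [-1,0.004,0.06,0,0,0,0]
    - [-1,0.004,0.067,0,0,0,0]
    - [-1,0.004,0.067,0,0,0,0]

```text
clock: 8.43
position: [0.5565, -0.1716, 0.1193]
tool_rot: [3.142, 0.0, -0.246]
force: [0.4, 0.0, -0.1]
grip_width: 0.0001
```

```bash
python3 - <<'E'
from h import *
S=telemetry.observe();o=S['position'][:2];print(S['position'],S['force'])
for n in('side','top'):
    r=ring(n,cams.grab_frame(n),o+[.0055,.028]); print(n,r,mouth(r[0])*1e3)
E
```

```text
[ 0.55647972 -0.17155059  0.1192897 ] [ 0.36927614  0.00400431 -0.09155963]
side (array([ 0.56191486, -0.14263526]), 94, np.float64(0.0009624832582397443)) [ 0.15738599 16.54176977]
top (array([ 0.56220876, -0.14331133]), 101, np.float64(0.0010556936849441987)) [ 0.37740851 15.8381812 ]
```

The ring is within about 1 mm. I'll back off to the middle of the hole, lift clear, and measure with the ring in full view.

Emit:
arm_command:
  deltas:
    - [-1,0,-0.06,0,0,0,0]
    - [-1,0,-0.13,0,0,0,0]
    - [-1,0,-0.16,0,0,0,0]
    - [-1,0,-0.16,0,0,0,0]
    - [-1,0,-0.16,-0.15,0,0,0]
    - [-1,0,-0.16,-0.4,0,0,0]
    - [-1,0,-0.16,-0.8,0,0,0]
    - [-1,0,-0.16,-0.9,0,0,0]

```text
clock: 9.52
position: [0.5635, -0.1488, 0.2579]
tool_rot: [-3.141, -0.005, -0.246]
force: [-0.4, 0.3, -0.8]
grip_width: -0.0001
```

Emit:
arm_command:
  deltas:
    - [-1,-0.3,0.3,-0.1,0,0,0]
    - [-1,-0.6,0.6,-0.1,0,0,0]
    - [-1,-0.9,0.9,-0.1,0,0,0]
    - [-1,-1,1,-0.1,0,0,0]
    - [-1,-1,1,-0.1,0,0,0]

```text
clock: 10.15
position: [0.3788, -0.2584, 0.2693]
tool_rot: [3.141, 0.0, -0.249]
force: [1.7, 0.8, 0.1]
grip_width: -0.0001
```

```bash
python3 - <<'E'
from h import *
S=telemetry.observe();print(S['position'],S['force'],S['clock'])
s=cams.grab_frame('side');t=cams.grab_frame('top')
for n,i in(('side',s),('top',t)):
    r=ring(n,i,(.562,-.143)); print(n,r,mouth(r[0])*1e3)
a=cv2.resize(s[75:235,275:475],None,fx=2,fy=3,interpolation=cv2.INTER_CUBIC);b=cv2.resize(t[140:300,380:500],None,fx=3,fy=3,interpolation=cv2.INTER_CUBIC)
cv2.imwrite('pics/d6.png',np.hstack([a,b]));cv2.imwrite('pics/d6t.png',t);cv2.imwrite('pics/d6s.png',s)
E
```

```text
[ 0.37876406 -0.25843189  0.26928317] [1.72998963 0.78153676 0.09708711] 10.15
side (array([ 0.56175353, -0.14307656]), 101, np.float64(0.0010091861467024816)) [-0.05014932 16.12022235]
top (array([ 0.56251365, -0.14342515]), 121, np.float64(0.0005320064466670843)) [ 0.6684059  15.69245738]
```

View pics/d6.png

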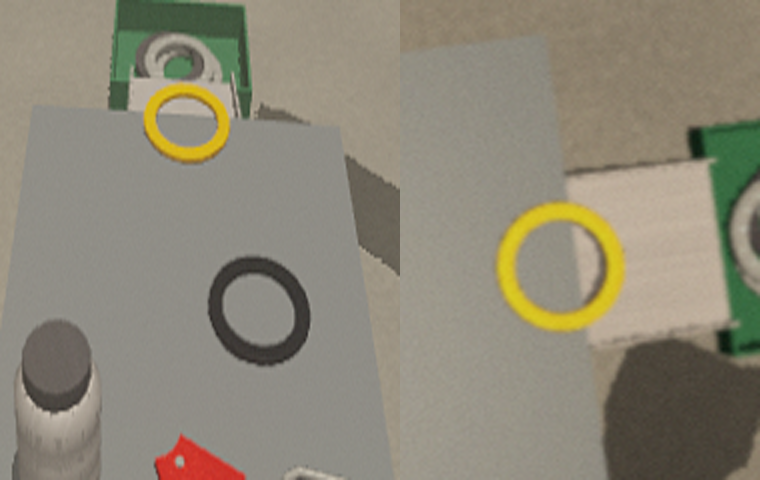

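The ring lies flat and overhanging, and the black frame, canister and segment look untouched. By eye, though, in the top crop the chute's mid (578,258) looks a little off the ring's centre (560,267). I'll check the mouth position more precisely with edge fits.

```bash
python3 - <<'E'
from h import *
print('cam top',ray('top',[[320,200]])[0])
# subpixel edges: sample gradients across predicted counter sides in both images
M={'-y':([-.17,-.21],[.17,-.21],[0,-1]),'+y':([-.17,.21],[.17,.21],[0,1]),'+x':([.18,-.2],[.18,.2],[1,0]),'-x':([-.18,-.2],[-.18,.2],[-1,0])}
for f0,n in(('pics/top0.png','top'),('pics/side0.png','side')):
    im=cv2.GaussianBlur(cv2.imread(f0),(0,0),.8).astype(np.float32)
    for k,(a,b,nn) in M.items():
        a,b,nn=map(np.array,(a,b,nn)); out=[];off=np.arange(-.012,.012,.0004)
        for s in np.linspace(0,1,60):
            m=a+(b-a)*s
            if k=='-y' and abs(m[0])<.075: continue
            W=[[*(MC+RM@(m+nn*d)),.1] for d in off]; p=proj(n,W).astype(np.float32)
            v=cv2.remap(im,p[:,0].reshape(1,-1),p[:,1].reshape(1,-1),cv2.INTER_LINEAR)[0]
            g=np.linalg.norm(np.gradient(v,axis=0),axis=1); i=g.argmax()
            if 2<i<len(off)-3 and g[i]>1: out.append((s,off[i]))
        o=np.array(out)
        if len(o)>8:
            c=np.polyfit(o[:,0]-.5,o[:,1],1); q=abs(o[:,1]-np.polyval(c,o[:,0]-.5))<.0025; c=np.polyfit(o[q,0]-.5,o[q,1],1)
            print(n,k,'n',q.sum(),'outward mm at mid',round(c[1]*1e3,2),'end-to-end',round(c[0]*1e3,2))
t=cv2.imread('pics/d6t.png').copy()
b=cv2.resize(t[160:280,400:520],None,fx=5,fy=5,interpolation=cv2.INTER_CUBIC)
def mk(X,col):
    for u in proj('top',X): cv2.circle(b,tuple(int(round(w)) for w in ((u-[400,160]+.5)*5-.5)),3,col,-1)
mk([[*world([x,0]),.1] for x in(-.1,-.068,0,.068,.1)],(0,0,255)); mk([[*world([x,0]),.093] for x in(-.068,.068)],(255,0,0)); mk([[*world([0,.015]),.106]],(0,255,0))
cv2.imwrite('pics/d7.png',b)
E
```

```text
cam top [0.56936927 0.11375274 1.23898409]
top -y n 23 outward mm at mid -0.34 end-to-end 0.13
top +y n 39 outward mm at mid 0.67 end-to-end -0.13
top +x n 59 outward mm at mid 1.26 end-to-end -0.4
top -x n 60 outward mm at mid -0.75 end-to-end 1.4
side +y n 56 outward mm at mid -0.66 end-to-end -0.01
side +x n 60 outward mm at mid 0.39 end-to-end -1.01
side -x n 59 outward mm at mid 0.3 end-to-end 0.91
```

View pics/d7.png

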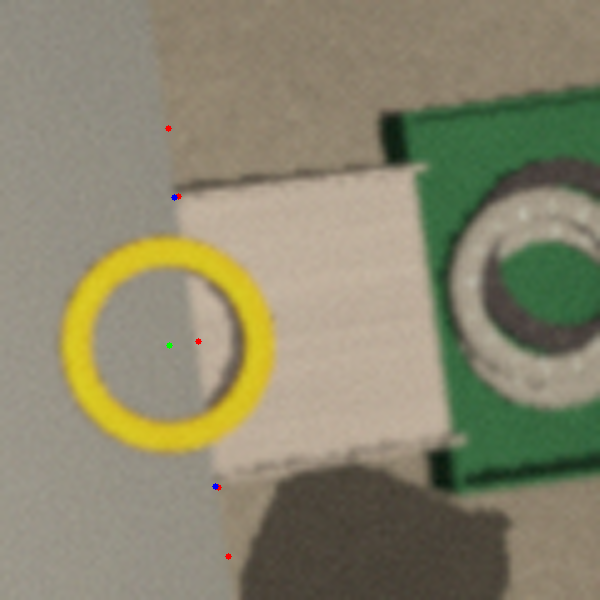

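```bash
python3 - <<'E'
from h import *
out=[]
for n,f,(x0,y0) in(('top','pics/d6t.png',(425,165)),('side','pics/d6s.png',(315,65))):
    t=cv2.imread(f); b=cv2.resize(t[y0:y0+80,x0:x0+80],None,fx=5,fy=5,interpolation=cv2.INTER_LANCZOS4); b=cv2.convertScaleAbs(b,alpha=1.2)
    def mk(X,col):
        for u in proj(n,X): cv2.circle(b,tuple(int(round(w)) for w in ((u-[x0,y0]+.5)*5-.5)),2,col,-1)
    for z,c in((.1,(0,0,255)),(.085,(255,0,0))): mk([[*world([x,0]),z] for x in(-.068,0,.068)],c)
    for d in(.03,.06,.09,.12): mk([[*world([x,-d]),.085-d*.5] for x in(-.068,.068)],(0,255,0))
    out.append(b)
cv2.imwrite('pics/d8.png',np.hstack(out))
E
```

```text
(no output)
```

View pics/d8.png

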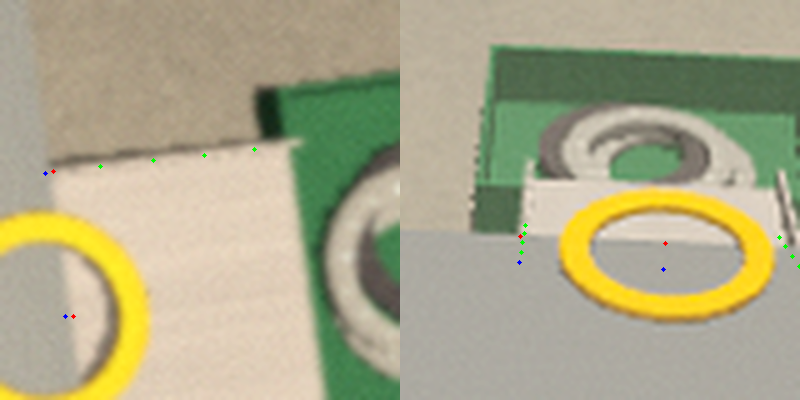

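```bash
python3 - <<'E'
from h import *
out=[]
for n,f,(x0,y0) in(('top','pics/d6t.png',(425,215)),('side','pics/d6s.png',(355,75))):
    t=cv2.imread(f); b=cv2.resize(t[y0:y0+57,x0:x0+57],None,fx=7,fy=7,interpolation=cv2.INTER_LANCZOS4); b=cv2.convertScaleAbs(b,alpha=1.2)
    def mk(X,col):
        for u in proj(n,X): cv2.circle(b,tuple(int(round(w)) for w in ((u-[x0,y0]+.5)*7-.5)),2,col,-1)
    for z,c in((.1,(0,0,255)),(.085,(255,0,0))): mk([[*world([x,0]),z] for x in(-.068,0,.068)],c)
    for d in(.03,.06,.09,.12): mk([[*world([x,-d]),.085-d*.5] for x in(-.068,.068)],(0,255,0))
    out.append(b)
cv2.imwrite('pics/d9.png',np.hstack(out))
E
```

```text
(no output)
```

View pics/d9.png

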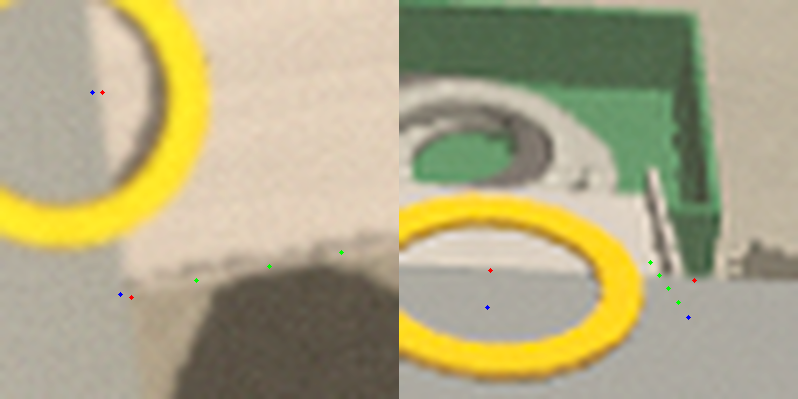

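Against the counter's own edges the ring is within about 1 mm in x and y. The chute's walls in the top view suggest it could lie 2–3 mm toward −x of the chute's middle, about 1 px. That is at the resolution limit, so I leave it. One last check is that the other things have not moved.

```bash
python3 - <<'E'
from h import *
a=cv2.imread('pics/side0.png');b=cv2.imread('pics/d6s.png')
for n,(x,y,w,h) in dict(black=(375,155,60,45),canister=(278,178,52,74),segment=(348,215,54,45),clip=(410,226,50,28)).items():
    A,B=[cv2.cvtColor(i[y:y+h,x:x+w],cv2.COLOR_BGR2GRAY).astype(np.float32) for i in(a,b)]
    print(n,np.round(cv2.phaseCorrelate(A,B),2),abs(A-B).mean())
s=cams.grab_frame('side');t=cams.grab_frame('top')
for n,i in(('side',s),('top',t)): print(mouth(ring(n,i,(.562,-.143))[0])*1e3)
o=telemetry.observe(); print(o['clock'],o['qd'].round(3))
print(job.job_done())
E
```

```text
Traceback (most recent call last):
ValueError: setting an array element with a sequence. The requested array has an inhomogeneous shape after 1 dimensions. The detected shape was (2,) + inhomogeneous part.
```

```bash
python3 - <<'E'
from h import *
a=cv2.imread('pics/side0.png');b=cv2.imread('pics/d6s.png')
for n,(x,y,w,h) in dict(black=(375,155,60,45),canister=(278,178,52,74),segment=(348,215,54,45),clip=(410,226,50,28)).items():
    A,B=[cv2.cvtColor(i[y:y+h,x:x+w],cv2.COLOR_BGR2GRAY).astype(np.float32) for i in(a,b)]
    print(n,np.round(cv2.phaseCorrelate(A,B)[0],2),abs(A-B).mean())
s=cams.grab_frame('side');t=cams.grab_frame('top')
for n,i in(('side',s),('top',t)): print(mouth(ring(n,i,(.562,-.143))[0])*1e3)
o=telemetry.observe(); print(o['clock'],o['qd'].round(3))
E
```

```text
black [-0.    0.54] 1.4062963
canister [-0.06  0.49] 2.345374
segment [0.06 0.45] 1.3765432
clip [-0.02  0.  ] 1.0935714
[-0.09313487 16.12170419]
[ 0.57390197 15.65073847]
10.35 [-0.004  0.002  0.002 -0.002  0.002  0.001  0.004]
```

The apparent 0.5 px row shift probably comes from phaseCorrelate's padding. The three things that show it were never approached, and the mean differences are at noise level. Handing in.

```bash
python3 -c "
from workcell import job
print(job.job_done())"
```

```text
the job is handed in; nothing more can be done
None
```

I put the shut fingertips into the smaller yellow ring's hole and towed it across the counter to the chute edge. I then backed off inside the hole, lifted clear and handed the job in; the clock read 10.35 s at my last check.

- **Position:** with the arm clear, the ring lies flat with its centre 15.7 mm (top view) and 16.1 mm (side view) inside the edge. That is an overhang of about 34 mm against the 35 mm asked. Its sideways offset from the middle of the edge is under 1 mm.
- **A check that disagreed:** the chute's side walls in the top view suggest the ring could sit 2–3 mm toward −x of the chute's middle. That is about 1 pixel, and the side view showed about 1 mm or less, so I left it.
- **Other things:** the black frame, canister, red segment and clip match their starting pictures at noise level. The image match did report a half-pixel row shift for the first three; I took that as an artefact of the method, since nothing went near them.

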